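# Set out the hailstone casts on the record board

## Robot

A 6-joint arm with a two-finger parallel gripper is mounted at the origin on the work surface. World frame = base frame: x ahead of the robot, y to its left, z up, the work surface at z = 0. Lengths are in mm, angles in rad, forces in N, time in s.
With the tool pointing down it reaches from about 350 to 875 mm from the base axis. Payload 4.2 kg.
Tool frame: the origin (TCP) lies midway between the tips of the shut fingers; the grasp point (between the pads) lies 19 mm behind it (arm.hold_point_z is the distance from the TCP to the grasp point, in mm); z points along the fingers, y is the line along which they close (so a half turn about z gives the same grasp; the last joint's range is limited). The gripper opens to 85 mm and grips with 20 to 120 N. Pads are 22 mm wide; open, the fingers measure 114 mm over their backs; the gripper's body (76 mm by 85 mm) begins 54 mm behind the grasp point. The pads swing forward as they close: fully open they stand 13 mm farther back than shut.
Start: joints at [1.565, 0.385, 0.008, 0, -1.194, -0.259], TCP at [163.541, 603.203, 231.312] pointing down, gripper open.
Joint ranges: [-3.14, 3.14], [-1.21, 2.06], [-1.07, 1.41], [-3.16, 2.05], [-2.99, -0.16], [-3.1, 3.1]. Speed limits (rad/s): [2.79, 2.79, 3.14, 3.14, 3.14, 3.14].

## Interface

Orientations are given as a unit quaternion [x, y, z, w].
In Python, from bench import arm, vision gives the robot as it stands. The module is installed in compiled form; this text tells all that it offers.
- The arm moves only by the tool servo_tool, never from a script. Its argument "plan" is a list of rows, each a list of 7 numbers: the shift along the world's x, y, z each as a share of 300 mm, from -1 to 1, then the turn, a rotation vector about the world's x, y, z each as a share of 2 rad, from -1 to 1, then the opening, from 0 (shut) to 1 (fully open). A call has 1 to 20 rows; each row shifts and turns the commanded pose from where the row before left it; what a row does not reach is not made up. A row lasts 1/8 s, in which the tool goes at most 62.5 mm and 10.7 degrees, less where a joint would pass 70% of its speed; a pose out of reach is approached as far as the arm can. A call with a number of a shift or a turn outside -1 to 1 is refused whole. A call with a gripper value outside its range is refused whole. The fingers move at their own pace and stop on an object; the grip force is fixed at half the most. Time passes only in rows, so rows that do not move let the fingers close. It gives the time, the measured TCP pose, the force, the opening and the grip force at its end, in the units of the state.
- arm.read_state(): the state, without advancing time (a new reading comes with each control period).
- vision.get_image(name): name is "scene" or "side" or "wrist"; returns a dict with "image" (420x560x3 uint8, red, green, blue), "z_map" (420x560 float32, mm along the optical axis (not along the pixel's ray), 0 where there is no reading), "K" (3x3 intrinsics, pixels), "world_to_cam" (4x4, takes a point from world to camera coordinates); the wrist camera has in their place "mount" (4x4, takes a point from camera to tool coordinates, whose origin is the TCP and whose axes are the flange's). Camera axes: x right, y down, z forward; pixel columns grow to the right and rows downward; lengths in mm; the calibration is good to about 2 mm. A picture is of the moment at which its call begins: read the wrist's pose just before it.
- arm.job_done(): hands the job in; it is judged then, once.
The state is a dict: "clock": time; "joints": joint angles; "joint_vel": joint speeds; "joint_efforts": joint torques, N m; "position": TCP position; "ee_rot": TCP orientation; "contact_force": force on the tool from outside, world axes, zero at the start; "wrist_torque": the same for the moment, N m; "gripper_width": finger opening in mm; "grasp_force": force on a finger pad.
Only numpy, scipy, OpenCV 4.12 (cv2) and the standard library are available. Lean on these libraries where they do the work, as an engineer would, in place of code of your own. Each camera call takes 0.05 s, during which the arm holds its last target. There are 200 camera calls.

## Task

Set out the hailstone casts on the dark record board for their photograph: stand the core plug upright in the sprung holder, pushing it fully home and letting go only once the jaws have closed on it; put the larger of the two knobbly stones centrally on the round plinth; lay the round slice flat on the board midway between plinth and holder; and lay the scale bar on the board in front of the slice (on the robot's side), centred on it and parallel to the row, with a gap of about 4 cm between bar and slice. Do these in any order, set things down rather than dropping them, and leave the small knobbly stone where it is.

Things in the scene. Friction and masses are not known exactly. Their poses are not given: they have to be found in the camera images.
- stone: Larger knobbly hailstone cast, bluish-white resin: round body 58 mm across, 58 mm high, flat underside 42 mm across, 80 to 155 g. Knobs stick out to 38 mm from the axis on the +x and -x flanks only; the +y and -y flanks are smooth upright faces 58 mm apart, 12 to 38 mm above the underside: grip it along its y. Origin: centre of underside, z up.
- small_stone: The smaller knobbly cast, same shape and material at 62 % of the size (36 mm across, 36 mm high). Not needed; stays where it is. Origin: centre of the underside.
- slice: Slice of a hailstone cast: plain flat disc 46 mm in diameter, 14 mm thick, growth rings on its top face, lying flat. 30 g. Origin: centre of the underside, z up.
- plug: Core plug: upright cylinder of the same bluish-white cast, 18 mm in diameter, 75 mm tall, faint darker bands, its foot chamfered to 12 mm diameter over the last 4 mm. 20 to 45 g. Starts standing on the table. Origin: centre of the foot's underside, z up.
- bar: Aluminium scale bar, 80 mm long (its x), 14 mm wide (y), 12 mm high (z), black graduations on top. 36 g. Origin: centre of the underside.
- board: Fixed dark record board, 220 mm deep (its x, roughly away from the robot) by 320 mm wide (y), 4 mm thick, flat on the table, turned up to 0.3 rad. Origin: centre of its underside; top 4 mm above. Plinth and holder stand on it on its y axis, one 120 mm to each side of the origin (which side varies), so the origin is midway between them.
- plinth: Fixed round white plinth on the board, 72 mm in diameter, 25 mm high, flat top. Origin: centre of its underside (on the board's top, 4 mm above the table); its top is 25 mm above the origin.
- holder: Fixed sprung holder on the board: dark base 56 x 90 mm (x, y), 8 mm thick, 38 mm high over all. Two jaws close along y, 12 mm apart when empty, opening to 20 mm at their tops; guide walls at +x and -x, 26 mm apart. Axes as the board's. Origin: plug axis, underside of base (4 mm above table); home plug's foot is 8 mm above it. Pushing the plug straight down spreads the jaws (5 to 15 N).
- jaw_a (a joint): One of the holder's two equal sprung jaws: 0 when empty, grows as it is pushed outward, at most 0.010 m; about 0.003 m with the plug gripped. Each jaw presses inward with about 2.5 N then.

How it is judged (in metres and radians):
On the way:
1. the core plug is pushed home between the sprung jaws while the fingers still hold it (z of plug in the frame of holder between 0.004 and 0.012 m and horizontal distance between plug and holder below 0.007 m and value of joint jaw_a above 0.001 m and angle between plug's own z axis and vertical below 0.12 rad and contact force between the fingers and plug above 0.3 N), for 0.2 s.
At the end, for the whole second after the job is handed in: Plug upright in the closed jaws (7 mm, foot within 4 mm of base); large stone on plinth (15 mm); slice flat midway between (15 mm); bar on board 53-87 mm robot-side of the midpoint, 15 mm sideways, parallel within 0.2 rad; all released, at rest; small stone within 20 mm of its start (z of plug in the frame of holder between 0.004 and 0.012 m and horizontal distance between plug and holder below 0.007 m and value of joint jaw_a above 0.001 m and angle between plug's own z axis and vertical below 0.12 rad and horizontal distance between stone and plinth below 0.015 m and z of stone in the frame of plinth between 0.021 and 0.03 m and angle between each of stone, slice, bar's own z axis and vertical below 0.15 rad and horizontal distance between slice and board below 0.015 m and z of slice in the frame of board between 0.001 and 0.008 m and x of bar in the frame of board between -0.087 and -0.053 m and y of bar in the frame of board between -0.015 and 0.015 m and z of bar in the frame of board between 0.001 and 0.008 m and angle between the x axis of bar and the y axis of board, either way round below 0.2 rad and linear speed of each of stone, slice, plug, bar below 0.02 m/s and distance of small_stone from where it was at the start of the episode below 0.02 m); the robot touches nothing.
It fails at once if the small stone is disturbed (distance of small_stone from where it was at the start of the episode above 0.02 m).
It fails at once if the large stone is dropped from a height (linear speed of stone above 0.6 m/s and contact force between the fingers and stone below 0.05 N).
It fails at once if the slice is dropped from a height (linear speed of slice above 0.6 m/s and contact force between the fingers and slice below 0.05 N).
It fails at once if the scale bar is dropped from a height (linear speed of bar above 0.6 m/s and contact force between the fingers and bar below 0.05 N).
It fails at once if the plug is dropped from a height (linear speed of plug above 0.6 m/s and contact force between the fingers and plug below 0.05 N).
It also fails if it takes over 112 s, if anything falls off the work surface, if the arm or the gripper's body presses on something with over 40 N, if the wrist force passes 120 N, or if a joint passes its speed limit or range.

## Working session

There is one attempt and no reset: what is moved stays moved. The work goes in short steps, Python scripts to look and compute and a tool call to move; the robot and the scene stay as the last step left them, time stands still between calls to the robot, and variables do not carry over. Pictures are saved under pics/ and viewed, at most 14 in all, crops included, and the job is handed in when it is done.

Besides the shell and the picture viewer there is one more tool, called as name(argument=value, ...), one argument or row to a line, values as JSON. servo_tool: Moves the arm, as the interface text tells. Its arguments: {"type":"object","properties":{"plan":{"type":"array"}},"required":["plan"]}

```bash
mkdir -p pics; ls
python3 - <<'E'
from bench import arm, vision
import cv2,numpy as np
print(arm.read_state(), arm.hold_point_z)
for n in("scene","side"):
    d=vision.get_image(n); cv2.imwrite(f"pics/{n}0.png",d["image"][:,:,::-1]); np.savez(f"{n}0.npz",**d)
    print(n,d["K"].tolist(),np.linalg.inv(d["world_to_cam"]).round(3).tolist(),(d["z_map"]>0).mean())
E
```

```text
pics
{'clock': 0.0, 'joints': array([ 1.56459587e+00,  3.85573092e-01,  6.62979876e-03, -5.21219025e-04,
       -1.19398666e+00, -2.58585904e-01]), 'joint_vel': array([ 5.65466617e-04,  3.76985198e-04, -9.91629783e-04, -2.76301438e-04,
        5.30979652e-05, -1.36834250e-03]), 'joint_efforts': array([ 1.83292577e-04, -3.92284083e+01,  1.88398415e+01,  4.18613479e+00,
       -4.69178427e-03, -1.89866576e-06]), 'position': array([163.39559274, 602.6616982 , 230.20985289]), 'ee_rot': array([ 9.91235526e-01, -1.32101986e-01, -1.06030332e-04,  1.08881666e-03]), 'contact_force': array([-0.53776691,  0.20219358,  0.09479983]), 'wrist_torque': array([-0.02537468, -0.02557296,  0.00603711]), 'grasp_force': 0.0, 'gripper_width': 85.58749103027047} 18.700000000000003
scene [[389.6120938277229, 0.0, 287.2665267112273], [0.0, 389.6120938277229, 204.89777709951048], [0.0, 0.0, 1.0]] [[-0.88, 0.365, -0.305, 828.398], [0.475, 0.666, -0.575, 555.936], [-0.007, -0.651, -0.759, 767.066], [0.0, 0.0, 0.0, 1.0]] 0.9960459183673469
side [[487.1561076050649, 0.0, 278.790206140784], [0.0, 487.1561076050649, 207.1589151514117], [0.0, 0.0, 1.0]] [[0.911, -0.253, 0.325, 206.349], [-0.412, -0.518, 0.75, -700.941], [-0.022, -0.817, -0.576, 594.455], [0.0, 0.0, 0.0, 1.0]] 0.9962372448979592
```

View pics/scene0.png

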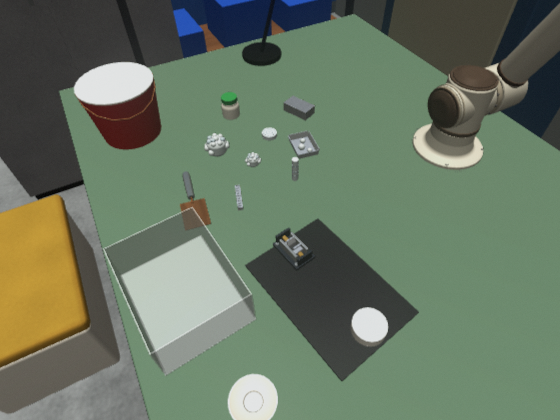

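View pics/side0.png

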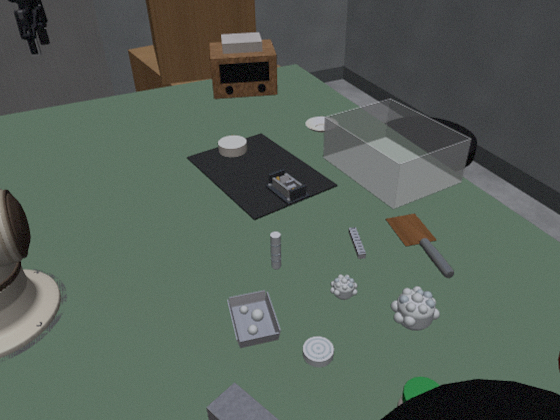

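The scene view shows the stone at (216,146), small stone (253,159), slice (269,133), plug (295,168), bar (239,197), holder (292,247), plinth (369,326) and board around (330,290). In the side view they are at: stone (415,308), small stone (344,287), slice (318,350), plug (276,250), bar (357,242), holder (288,185), plinth (233,145).

```bash
cat > h.py <<'E'
import numpy as np,cv2
def cloud(d,T=None):
    K=d["K"];z=d["z_map"].astype(float);v,u=np.indices(z.shape)
    p=np.stack([(u-K[0,2])*z/K[0,0],(v-K[1,2])*z/K[1,1],z],-1)
    T=np.linalg.inv(d["world_to_cam"]) if T is None else T
    P=p@T[:3,:3].T+T[:3,3]; P[z<=0]=np.nan
    return P
def ray(d,uv,h,T=None):
    T=np.linalg.inv(d["world_to_cam"]) if T is None else T
    uv=np.asarray(uv,float).reshape(-1,2)
    r=np.c_[uv,np.ones(len(uv))]@np.linalg.inv(d["K"]).T@T[:3,:3].T; o=T[:3,3]
    return o+r*((h-o[2])/r[:,2])[:,None]
E
python3 - <<'E'
from h import *
B={"scene":dict(stone=(216,146),small=(253,159),slice=(269,133),plug=(295,168),bar=(239,197),holder=(292,247),plinth=(369,326)),
"side":dict(stone=(415,308),small=(344,287),slice=(318,350),plug=(276,250),bar=(357,242),holder=(288,185),plinth=(233,145))}
for n in B:
    d=dict(np.load(n+"0.npz"));P=cloud(d);im=d["image"].astype(int)
    t=P[(abs(P[...,2])<25)&(im[...,1]>im[...,0]+12)];print(n,"table z",np.median(t[:,2]).round(2))
    m=(P[...,2]>5).astype(np.uint8)
    num,L,S,C=cv2.connectedComponentsWithStats(m,connectivity=4)
    for k,(u,v) in B[n].items():
        l=L[v,u];Q=P[L==l]
        if l==0: print(k,"none",P[v,u]);continue
        top=np.nanpercentile(Q[:,2],97);q=Q[Q[:,2]>top-4]
        (c,s,a)=cv2.minAreaRect(q[:,:2].astype(np.float32));ca=cv2.minAreaRect(Q[:,:2].astype(np.float32))
        print(k,S[l,4],"top",top.round(1),"toprect",np.round(c,1),np.round(s,1),round(a,1),"all",np.round(ca[0],1),np.round(ca[1],1),round(ca[2],1))
    # board
    dark=((im.max(-1)<45)&(abs(P[...,2]-4)<6)&(P[...,0]>300)&(abs(P[...,1])<600)).astype(np.uint8)
    num,L,S,C=cv2.connectedComponentsWithStats(dark);l=1+S[1:,4].argmax()
    c=np.argwhere(L==l)[:,::-1];hull=cv2.convexHull(c.astype(np.int32))
    W=ray(d,hull[:,0],4)[:,:2].astype(np.float32);r=cv2.minAreaRect(W);print("board",r,cv2.boxPoints(r).round(1).tolist())
E
```

```text
scene table z 1.71
stone 428 top 56.0 toprect [ 601.4 -300.1] [47.1 46.6] 60.5 all [ 603.7 -299. ] [53.9 71.8] 77.9
small 171 top 35.9 toprect [ 531.6 -205. ] [26.1 29.5] 38.4 all [ 532.5 -204.7] [34.4 45.7] 72.1
slice 152 top 18.2 toprect [ 435.1 -295.9] [44.  41.5] 52.7 all [ 436.6 -296.5] [44.4 42.7] 63.1
plug 156 top 77.8 toprect [459.3 -96. ] [18.  15.1] 27.0 all [458.6 -95.1] [18.1 16.6] 58.9
bar 135 top 15.3 toprect [ 621.7 -104.4] [80. 14.] 71.7 all [ 621.7 -104.3] [80.2 14. ] 71.7
holder 10173 top 33.6 toprect [564.9 226.6] [ 72.3 318.7] 13.0 all [557.9 226.9] [222.1 325.1] 9.9
plinth 10173 top 33.6 toprect [564.9 226.6] [ 72.3 318.7] 13.0 all [557.9 226.9] [222.1 325.1] 9.9
board ((595.6890258789062, 140.2208709716797), (25.139673233032227, 56.095069885253906), 41.64752960205078) [[567.7000122070312, 152.8000030517578], [604.9000244140625, 110.9000015258789], [623.7000122070312, 127.5999984741211], [586.4000244140625, 169.5]]
side table z -0.49
stone 1508 top 55.5 toprect [ 601.9 -303.9] [45.8 45.2] 65.5 all [ 602.6 -306. ] [53.3 72.8] 78.5
small 499 top 34.2 toprect [ 532.8 -207.1] [28.3 29.7] 89.2 all [ 532.4 -208.2] [34.4 43.1] 61.7
slice 713 top 15.7 toprect [ 438.  -297.3] [45.5 43.8] 63.4 all [ 437.7 -297.4] [45.7 44.3] 67.1
plug 362 top 75.4 toprect [459.3 -96. ] [19.4 15.5] 65.8 all [459.2 -97.1] [18.9 18.4] 35.3
bar 246 top 13.2 toprect [ 622.2 -105.5] [80.7 14.4] 72.1 all [ 622.1 -105.4] [80.7 14.7] 72.0
holder 926 top 39.3 toprect [578.5 110.3] [40.7 89.1] 10.5 all [578.2 132.8] [142.8  69.8] 89.6
plinth 523 top 30.1 toprect [536.5 347.3] [72.2 68.5] 67.1 all [535.7 344.3] [75.2 71.5] 60.2
board ((493.1081237792969, 212.25762939453125), (87.501708984375, 313.2660827636719), 9.990328788757324) [[422.79998779296875, 358.8999938964844], [477.20001220703125, 50.400001525878906], [563.4000244140625, 65.5999984741211], [509.0, 374.1000061035156]]
```

Run:
```python
from h import *
for n in("scene","side"):
    d=dict(np.load(n+"0.npz"));P=cloud(d)
    m=((P[...,2]>5)&(P[...,0]>250)&(P[...,0]<950)&(P[...,1]<420)&(P[...,1]>-550)).astype(np.uint8)
    num,L,S,C=cv2.connectedComponentsWithStats(m,connectivity=4)
    print(n)
    for l in range(1,num):
        if S[l,4]>60:
            Q=P[L==l];r=cv2.minAreaRect(Q[:,:2].astype(np.float32));print(C[l].round(),np.nanpercentile(Q[:,2],98).round(),np.round(r[0]),np.round(r[1]),round(r[2]))
```

```text
scene
[123. 107.] 176.0 [ 797. -480.] [139. 210.] 90
[230. 105.] 73.0 [ 497. -446.] [54. 52.] 48
[299. 107.] 34.0 [ 297. -359.] [54. 92.] 22
[269. 133.] 19.0 [ 437. -297.] [44. 43.] 63
[304. 143.] 23.0 [ 370. -211.] [118.  68.] 80
[216. 144.] 57.0 [ 604. -299.] [54. 72.] 78
[253. 159.] 36.0 [ 533. -205.] [34. 46.] 72
[295. 168.] 78.0 [459. -95.] [18. 17.] 59
[189. 186.] 22.0 [ 725. -204.] [123.  20.] 81
[239. 197.] 16.0 [ 622. -104.] [80. 14.] 72
[180. 286.] 112.0 [826.  51.] [233. 358.] 6
[333. 295.] 36.0 [558. 227.] [222. 325.] 10
[253. 398.] 21.0 [795. 354.] [75. 88.] 61
side
[393. 150.] 109.0 [829. 186.] [206. 440.] 6
[232. 146.] 30.0 [536. 344.] [75. 71.] 60
[286. 188.] 40.0 [578. 133.] [143.  70.] 90
[357. 242.] 13.0 [ 622. -105.] [81. 15.] 72
[275. 250.] 76.0 [459. -97.] [19. 18.] 35
[436. 258.] 20.0 [ 724. -207.] [97. 21.] 81
[343. 287.] 34.0 [ 532. -208.] [34. 43.] 62
[414. 309.] 56.0 [ 603. -306.] [53. 73.] 79
[254. 316.] 21.0 [ 374. -199.] [97. 68.] 80
[257. 315.] 20.0 [ 382. -197.] [18. 18.] 67
[252. 330.] 16.0 [ 365. -220.] [13. 14.] 85
[318. 351.] 16.0 [ 438. -297.] [46. 44.] 67
[416. 388.] 72.0 [ 498. -437.] [24. 49.] 89
[237. 406.] 32.0 [ 297. -355.] [51. 80.] 23
```

servo_tool(
  plan=[
    [0.2,-0.16,0.05,0,0,0.0625,1],
    [0.2,-0.2,0.05,0,0,0.0625,1],
    [0.2,-0.2,0.05,0,0,0.0625,1],
    [0.2,-0.2,0.05,0,0,0.0317,1],
    [0.2,-0.2,0.0,0,0,0,1],
    [0.2,-0.2,0,0,0,0,1],
    [0.1,-0.2,0,0,0,0,1],
    [0.08,-0.2,0,0,0,0,1],
    [0,-0.086,0,0,0,0,1],
    [0,0,0,0,0,0,1],
    [0,0,0,0,0,0,1],
  ],
)

```text
clock: 1.48
position: [481.5, 206.7, 275.8]
ee_rot: [0.996, 0.087, -0.0, -0.0]
contact_force: [0.4, -0.2, 0.7]
gripper_width: 85.3
grasp_force: 0.0
```

servo_tool(
  plan=[
    [0.1,-0.1,0,0,0,0,1],
    [0.1,-0.1,0,0,0,0,1],
    [0.1,-0.1,0,0,0,0,1],
    [0.02,-0.02,0,0,0,0,1],
    [0,0,0,0,0,0,1],
    [0,0,0,0,0,0,1],
  ],
)

```text
clock: 2.22
position: [576.9, 111.4, 275.9]
ee_rot: [0.996, 0.088, -0.0, -0.0]
contact_force: [-0.6, 0.4, -0.1]
gripper_width: 85.3
grasp_force: 0.0
```

```bash
cat >> h.py <<'E'
from scipy.spatial.transform import Rotation as R
def wrist(name):
    from bench import arm,vision
    s=arm.read_state();d=vision.get_image("wrist")
    T=np.eye(4);T[:3,:3]=R.from_quat(s["ee_rot"]).as_matrix();T[:3,3]=s["position"]
    d["T"]=T@d["mount"];np.savez(name+".npz",**d);cv2.imwrite(f"pics/{name}.png",d["image"][:,:,::-1])
    print(s["position"].round(1),s["ee_rot"].round(4));return d
E
python3 - <<'E'
from h import *
d=wrist("w1");print(d["mount"].round(3).tolist())
P=cloud(d,d["T"])
m=((P[...,2]>8)&(P[...,2]<60)).astype(np.uint8)
num,L,S,C=cv2.connectedComponentsWithStats(m,connectivity=4)
for l in range(1,num):
    if S[l,4]>100:
        Q=P[L==l];r=cv2.minAreaRect(Q[:,:2].astype(np.float32));print(C[l].round(),S[l,4],np.nanpercentile(Q[:,2],98).round(),np.round(r[0],1),np.round(r[1],1),round(r[2],1))
E
```

```text
[576.9 111.4 275.9] [ 9.962e-01  8.750e-02 -1.000e-04 -1.000e-04]
[[-0.001, -0.951, -0.309, 78.191], [1.0, -0.001, -0.0, 1.043], [0.0, -0.309, 0.951, -141.136], [0.0, 0.0, 0.0, 1.0]]
[456.   5.] 247 59.0 [779.  -34.8] [22.2  2. ] 4.5
[325.  24.] 3119 59.0 [739.3  89.1] [  1.2 258.5] 5.7
[548.  84.] 484 18.0 [ 729.8 -178. ] [41.5 17.6] 78.1
[ 79. 170.] 3265 29.0 [538.4 346.5] [71.1 71.5] 2.8
[457. 165.] 758 12.0 [ 622.9 -105.4] [80.3 14.2] 71.8
[278. 170.] 3319 40.0 [578.7 110.3] [55.4 89.9] 9.9
[511. 246.] 943 34.0 [ 534.1 -205.7] [34.6 44.8] 65.5
[416. 286.] 304 59.0 [463.7 -93.6] [10.2 18. ] 38.5
[542. 316.] 780 15.0 [ 437.6 -296.8] [46. 45.] 77.7
[479. 330.] 229 20.0 [ 403.2 -210.1] [90.8 27.8] 62.5
```

View pics/w1.png

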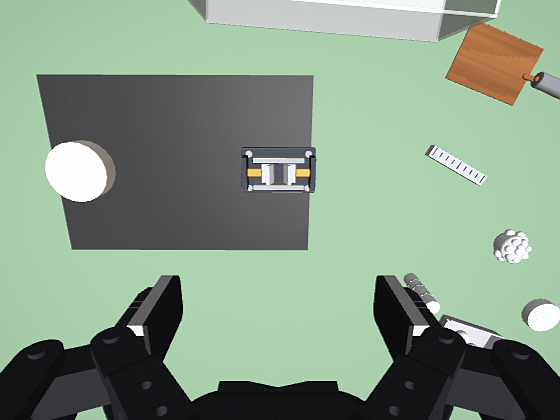

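The wrist view shows the holder at (278,170) and the plinth at (79,170). It agrees with the other cameras to about 1 mm. Now the plug.

servo_tool(
  plan=[
    [-0.056,-0.0987,-0.06,0,0,0,1],
    [-0.056,-0.0987,-0.06,0,0,0,1],
    [-0.056,-0.0987,-0.06,0,0,0,1],
    [-0.056,-0.0987,-0.06,0,0,0,1],
    [-0.056,-0.0987,-0.06,0,0,0,1],
    [-0.056,-0.0987,-0.06,0,0,0,1],
    [-0.056,-0.0987,-0.06,0,0,0,1],
    [0,0,0,0,0,0,1],
    [0,0,0,0,0,0,1],
  ],
)

```text
clock: 3.4
position: [460.8, -96.4, 150.8]
ee_rot: [0.996, 0.087, 0.001, 0.0]
contact_force: [-0.1, -0.1, -0.2]
gripper_width: 85.1
grasp_force: 0.0
```

Run:
```python
from h import *
d=wrist("w2");P=cloud(d,d["T"])
m=((P[...,2]>8)&(P[...,2]<90)&(np.hypot(P[...,0]-459,P[...,1]+96)<35))
Q=P[m];print(m.sum(),np.nanpercentile(Q[:,2],98));q=Q[Q[:,2]>70];print(cv2.minAreaRect(q[:,:2].astype(np.float32)),cv2.minAreaRect(Q[:,:2].astype(np.float32)))
```

```text
[460.8 -96.4 150.8] [9.962e-01 8.730e-02 1.000e-03 1.000e-04]
967 74.76068024046229
((460.3756408691406, -96.99940490722656), (18.041751861572266, 16.830509185791016), 10.735980033874512) ((460.7044372558594, -96.89909362792969), (17.660091400146484, 17.78220558166504), 30.307952880859375)
```

servo_tool(
  plan=[
    [0,-0.002,-0.12,0,0,0,1],
    [0,0,-0.12,0,0,0,1],
    [0,0,-0.08,0,0,0,1],
    [0,0,-0.05,0,0,0,1],
    [0,0,0,0,0,0,0],
    [0,0,0,0,0,0,0],
    [0,0,0,0,0,0,0],
    [0,0,0,0,0,0,0],
    [0,0,0,0,0,0,0],
    [0,0,0,0,0,0,0],
    [0,0,0,0,0,0,0],
    [0,0,0,0,0,0,0],
  ],
)

```text
clock: 4.95
position: [460.6, -97.6, 39.7]
ee_rot: [0.996, 0.087, 0.001, 0.0]
contact_force: [0.8, 0.7, 5.5]
gripper_width: 16.4
grasp_force: 58.7
```

servo_tool(
  plan=[
    [0,0,0.06,0,0,0,0],
    [0,0,0.12,0,0,0,0],
    [0,0,0.1,0,0,0,0],
    [0.0394,0.0693,0.03,0,0,0,0],
    [0.0394,0.0693,0,0,0,0,0],
    [0.0394,0.0693,0,0,0,0,0],
    [0.0394,0.0693,0,0,0,0,0],
    [0.0394,0.0693,0,0,0,0,0],
    [0.0394,0.0693,0,0,0,0,0],
    [0.0394,0.0693,0,0,0,0,0],
    [0.0394,0.0693,0,0,0,0,0],
    [0.0394,0.0693,0,0,0,0,0],
    [0.0394,0.0693,0,0,0,0,0],
    [0,0,0,0,0,0,0],
    [0,0,0,0,0,0,0],
    [0,0,0,0,0,0,0],
  ],
)

```text
clock: 6.95
position: [577.8, 109.7, 131.9]
ee_rot: [0.996, 0.086, -0.0, 0.0]
contact_force: [-0.4, 0.7, 0.5]
gripper_width: 16.7
grasp_force: 58.5
```

Run:
```python
from h import *
d=wrist("w3");P=cloud(d,d["T"])
for lo,hi,nm in((60,170,"plug?"),(9,50,"holder")):
    m=((P[...,2]>lo)&(P[...,2]<hi)&(np.hypot(P[...,0]-578,P[...,1]-110)<(20 if lo>50 else 60)))
    Q=P[m];print(nm,m.sum(),np.nanpercentile(Q[:,2],[2,98]),cv2.minAreaRect(Q[:,:2].astype(np.float32)))
```

```text
[577.8 109.7 131.9] [ 9.963e-01  8.630e-02 -2.000e-04  1.000e-04]
plug? 6549 [101.71349255 168.40050163] ((576.9825439453125, 109.96507263183594), (23.966381072998047, 38.40435791015625), 8.952863693237305)
holder 7401 [ 9.60962915 40.11581729] ((579.2816162109375, 110.38758087158203), (55.37299728393555, 89.92721557617188), 9.720274925231934)
```

View pics/w3.png

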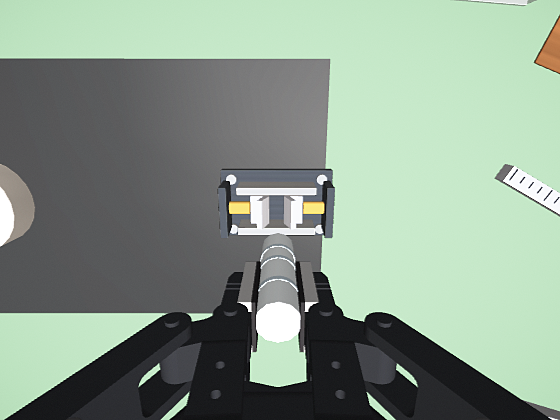

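The plug hangs straight at (278,240)–(278,320), just robot-side of the holder's jaws in the view. Going down slowly.

servo_tool(
  plan=[
    [0.004,0.002,-0.05,0,0,0,0],
    [0,0,-0.05,0,0,0,0],
    [0,0,-0.04,0,0,0,0],
    [0,0,-0.01,0,0,0,0],
    [0,0,-0.01,0,0,0,0],
    [0,0,-0.01,0,0,0,0],
    [0,0,-0.01,0,0,0,0],
    [0,0,-0.01,0,0,0,0],
    [0,0,-0.01,0,0,0,0],
    [0,0,-0.01,0,0,0,0],
    [0,0,-0.01,0,0,0,0],
    [0,0,-0.01,0,0,0,0],
    [0,0,-0.01,0,0,0,0],
    [0,0,0,0,0,0,0],
  ],
)

```text
clock: 8.75
position: [579.4, 110.9, 59.4]
ee_rot: [0.996, 0.087, -0.0, -0.0]
contact_force: [0.7, -0.1, 0.4]
gripper_width: 16.6
grasp_force: 58.8
```

servo_tool(
  plan=[
    [0,0,-0.008,0,0,0,0],
    [0,0,-0.008,0,0,0,0],
    [0,0,-0.005,0,0,0,0],
    [0,0,0,0,0,0,0],
    [0,0,0,0,0,0,0],
  ],
)

```text
clock: 9.38
position: [579.1, 110.7, 53.3]
ee_rot: [0.996, 0.087, -0.0, 0.0]
contact_force: [0.7, 0.8, -0.3]
gripper_width: 16.8
grasp_force: 58.7
```

Run:
```python
from h import *
d=wrist("w4");P=cloud(d,d["T"])
m=((P[...,2]>60)&(P[...,2]<130)&(np.hypot(P[...,0]-578,P[...,1]-110)<20)&(d["image"].min(-1)>150))
Q=P[m];print(np.nanpercentile(Q[:,2],[2,50,90,98]))
```

```text
[579.1 110.7  53.3] [ 9.962e-01  8.660e-02 -3.000e-04  0.000e+00]
[61.45536469 86.67446117 87.89399651 89.40131317]
```

View pics/w4.png

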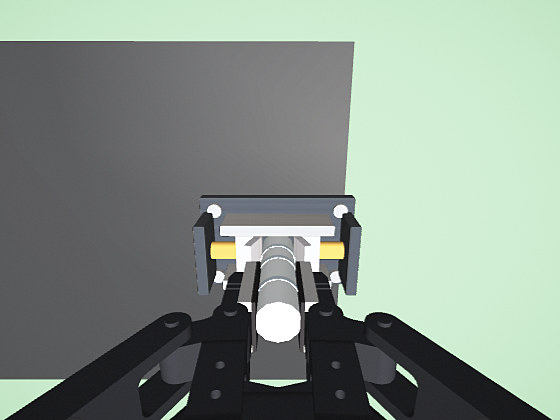

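The plug is between the spread jaws at (280,250), with its top near 88 mm, which is about home. I'll push a little further to feel the base.

servo_tool(
  plan=[
    [0,0,-0.004,0,0,0,0],
    [0,0,-0.004,0,0,0,0],
    [0,0,0,0,0,0,0],
    [0,0,0,0,0,0,0],
    [0,0,0,0,0,0,0],
  ],
)

```text
clock: 10.05
position: [579.4, 110.8, 51.7]
ee_rot: [0.996, 0.087, 0.0, 0.0]
contact_force: [-2.5, -0.8, 5.4]
gripper_width: 16.5
grasp_force: 59.2
```

servo_tool(
  plan=[
    [0,0,0,0,0,0,1],
    [0,0,0,0,0,0,1],
    [0,0,0,0,0,0,1],
    [0,0,0,0,0,0,1],
    [0,0,0,0,0,0,1],
    [0,0,0.1,0,0,0,1],
    [0,0,0.15,0,0,0,1],
    [0,0,0.15,0,0,0,1],
    [0,0,0.1,0,0,0,1],
    [0,0,0,0,0,0,1],
  ],
)

```text
clock: 11.3
position: [580.8, 111.4, 204.5]
ee_rot: [0.996, 0.087, 0.003, -0.001]
contact_force: [0.6, 0.1, -1.3]
gripper_width: 85.3
grasp_force: 0.0
```

servo_tool(
  plan=[
    [0.0065,-0.1147,0,0,0,-0.0312,1],
    [0.0065,-0.1147,0,0,0,-0.0312,1],
    [0.0065,-0.1147,0,0,0,-0.0312,1],
    [0.0065,-0.1147,0,0,0,-0.0312,1],
    [0.0065,-0.1147,0,0,0,-0.0312,1],
    [0.0065,-0.1147,0,0,0,-0.0312,1],
    [0.0065,-0.1147,0,0,0,0,1],
    [0.0065,-0.1147,0,0,0,0,1],
    [0.0065,-0.1147,0,0,0,0,1],
    [0.0065,-0.1147,0,0,0,0,1],
    [0.0065,-0.1147,0,0,0,0,1],
    [0.0065,-0.1147,0,0,0,0,1],
    [0,0,0,0,0,0,1],
    [0,0,0,0,0,0,1],
  ],
)

```text
clock: 13.05
position: [602.2, -301.7, 200.0]
ee_rot: [0.995, -0.1, -0.001, -0.0]
contact_force: [-0.1, 0.9, 0.1]
gripper_width: 85.4
grasp_force: 0.0
```

Run:
```python
from h import *
d=wrist("w5");P=cloud(d,d["T"])
for c,r,lo in(((603,-302),55,6),((603,-302),55,45),((578.7,110.3),20,60)):
    m=(P[...,2]>lo)&(P[...,2]<95)&(np.hypot(P[...,0]-c[0],P[...,1]-c[1])<r)
    Q=P[m];print(m.sum(),np.nanpercentile(Q[:,2],98) if len(Q) else 0,cv2.minAreaRect(Q[:,:2].astype(np.float32)) if len(Q) else "")
```

```text
[ 602.2 -301.7  200. ] [ 9.949e-01 -1.004e-01 -1.000e-03 -4.000e-04]
3553 55.688587073317784 ((604.5654907226562, -304.57427978515625), (56.862709045410156, 72.03831481933594), 80.20722198486328)
2239 56.130420886646846 ((604.0708618164062, -305.4530944824219), (51.12076950073242, 51.91062545776367), 76.8240737915039)
0 0
```

View pics/w5.png

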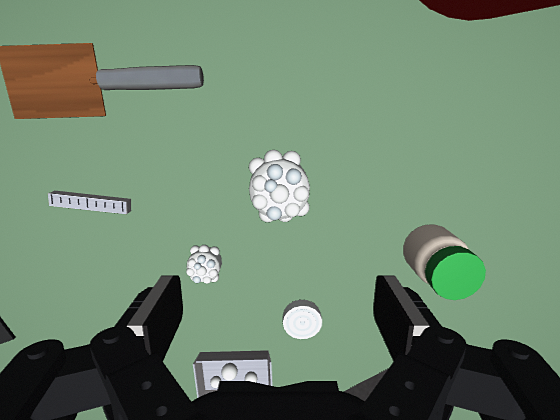

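Stone at (279,188), with knobs along the image vertical and smooth flanks facing the fingers left and right. Descending on it.

servo_tool(
  plan=[
    [0.006,-0.008,-0.13,0,0,0.003,1],
    [0,0,-0.14,0,0,0,1],
    [0,0,-0.14,0,0,0,1],
    [0,0,-0.12,0,0,0,1],
    [0,0,-0.08,0,0,0,1],
    [0,0,-0.04,0,0,0,1],
    [0,0,0,0,0,0,1],
    [0,0,0,0,0,0,0],
    [0,0,0,0,0,0,0],
    [0,0,0,0,0,0,0],
    [0,0,0,0,0,0,0],
    [0,0,0,0,0,0,0],
    [0,0,0,0,0,0,0],
    [0,0,0,0,0,0,0],
  ],
)

```text
clock: 14.85
position: [605.8, -304.8, 8.1]
ee_rot: [0.995, -0.097, 0.002, 0.0]
contact_force: [0.2, 1.0, 5.6]
gripper_width: 55.2
grasp_force: 64.2
```

servo_tool(
  plan=[
    [0,0,0.04,0,0,0,0],
    [0,0,0.12,0,0,0,0],
    [0,0,0.14,0,0,0,0],
    [0,0,0.14,0,0,0,0],
    [0,0,0.14,0,0,0,0],
    [0,0,0.06,0,0,0,0],
    [0,0,0,0,0,0,0],
  ],
)

```text
clock: 15.72
position: [604.9, -304.7, 200.2]
ee_rot: [0.995, -0.097, 0.002, 0.0]
contact_force: [0.0, 0.6, -1.2]
gripper_width: 55.7
grasp_force: 63.7
```

servo_tool(
  plan=[
    [-0.0112,0.06,0,0,0,0,0],
    [-0.0112,0.11,0,0,0,0,0],
    [-0.0112,0.115,0,0,0,0,0],
    [-0.0112,0.115,0,0,0,0,0],
    [-0.0112,0.115,0,0,0,0,0],
    [-0.0112,0.115,0,0,0,0,0],
    [-0.0112,0.115,0,0,0,0,0],
    [-0.0112,0.115,0,0,0,0,0],
    [-0.0112,0.115,0,0,0,0,0],
    [-0.0112,0.115,0,0,0,0,0],
    [-0.0112,0.115,0,0,0,0,0],
    [-0.0112,0.115,0,0,0,0,0],
    [-0.0112,0.115,0,0,0,0,0],
    [-0.0112,0.115,0,0,0,0,0],
    [-0.0112,0.115,0,0,0,0,0],
    [-0.0112,0.115,0,0,0,0,0],
    [-0.0112,0.115,0,0,0,0,0],
    [-0.0112,0.115,0,0,0,0,0],
    [-0.0112,0.105,0,0,0,0,0],
    [-0.0112,0.05,0,0,0,0,0],
  ],
)

```text
clock: 18.23
position: [535.6, 346.3, 196.3]
ee_rot: [0.995, -0.096, -0.001, 0.001]
contact_force: [-0.9, -0.3, -1.0]
gripper_width: 55.4
grasp_force: 63.7
```

servo_tool(
  plan=[
    [0,0,0,0,0,0,0],
    [0,0,0,0,0,0,0],
    [0,0,0,0,0,0,0],
  ],
)

```text
clock: 18.6
position: [537.5, 343.9, 198.3]
ee_rot: [0.995, -0.098, -0.0, 0.0]
contact_force: [-0.3, 0.7, -1.7]
gripper_width: 55.6
grasp_force: 63.7
```

Run:
```python
from h import *
d=wrist("w6");P=cloud(d,d["T"])
c=(537,346)
m=(P[...,2]>15)&(P[...,2]<60)&(np.hypot(P[...,0]-c[0],P[...,1]-c[1])<60)
Q=P[m];print(m.sum(),cv2.minAreaRect(Q[:,:2].astype(np.float32)))
```

```text
[537.5 343.9 198.3] [ 9.952e-01 -9.790e-02 -1.000e-04  1.000e-04]
4145 ((539.2866821289062, 346.24053955078125), (71.05445861816406, 68.93473815917969), 65.5736312866211)
```

View pics/w6.png

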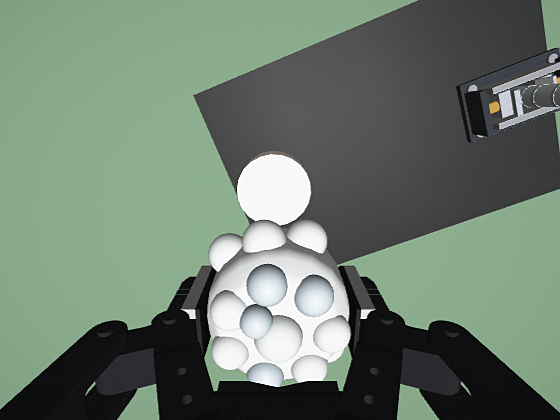

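The stone is held squarely (fingers at left and right, body at (280,310)) and the plinth is at (274,188). Lowering onto the plinth.

servo_tool(
  plan=[
    [0.004,0.007,-0.1,0,0,0,0],
    [0,0,-0.13,0,0,0,0],
    [0,0,-0.13,0,0,0,0],
    [0,0,-0.1,0,0,0,0],
    [0,0,-0.04,0,0,0,0],
    [0,0,-0.015,0,0,0,0],
    [0,0,-0.005,0,0,0,0],
    [0,0,-0.005,0,0,0,0],
    [0,0,-0.005,0,0,0,0],
    [0,0,0,0,0,0,0],
    [0,0,0,0,0,0,0],
  ],
)

```text
clock: 20.02
position: [538.6, 347.2, 39.4]
ee_rot: [0.995, -0.097, 0.0, -0.0]
contact_force: [-0.1, 0.8, -1.1]
gripper_width: 55.0
grasp_force: 63.7
```

servo_tool(
  plan=[
    [0,0,-0.004,0,0,0,0],
    [0,0,-0.003,0,0,0,0],
    [0,0,0,0,0,0,0],
    [0,0,0,0,0,0,0],
  ],
)

```text
clock: 20.52
position: [538.6, 347.1, 37.1]
ee_rot: [0.995, -0.097, 0.0, -0.0]
contact_force: [0.2, -0.3, -1.3]
gripper_width: 55.5
grasp_force: 63.9
```

servo_tool(
  plan=[
    [0,0,-0.004,0,0,0,0],
    [0,0,0,0,0,0,0],
    [0,0,0,0,0,0,0],
  ],
)

```text
clock: 20.9
position: [538.6, 347.2, 37.1]
ee_rot: [0.995, -0.097, 0.0, -0.0]
contact_force: [-1.9, -1.0, 6.0]
gripper_width: 55.5
grasp_force: 64.5
```

servo_tool(
  plan=[
    [0,0,0,0,0,0,1],
    [0,0,0,0,0,0,1],
    [0,0,0,0,0,0,1],
    [0,0,0,0,0,0,1],
    [0,0,0,0,0,0,1],
    [0,0,0.06,0,0,0,1],
    [0,0,0.12,0,0,0,1],
    [0,0,0.14,0,0,0,1],
    [0,0,0.14,0,0,0,1],
    [0,0,0.08,0,0,0,1],
    [0,0,0,0,0,0,1],
  ],
)

```text
clock: 22.28
position: [539.6, 348.0, 202.0]
ee_rot: [0.995, -0.097, 0.002, -0.003]
contact_force: [0.3, 0.3, -0.5]
gripper_width: 85.5
grasp_force: 0.0
```

servo_tool(
  plan=[
    [-0.0168,-0.06,0,0,0,0,1],
    [-0.0168,-0.11,0,0,0,0,1],
    [-0.0168,-0.1145,0,0,0,0,1],
    [-0.0168,-0.1145,0,0,0,0,1],
    [-0.0168,-0.1145,0,0,0,0,1],
    [-0.0168,-0.1145,0,0,0,0,1],
    [-0.0168,-0.1145,0,0,0,0,1],
    [-0.0168,-0.1145,0,0,0,0,1],
    [-0.0168,-0.1145,0,0,0,0,1],
    [-0.0168,-0.1145,0,0,0,0,1],
    [-0.0168,-0.1145,0,0,0,0,1],
    [-0.0168,-0.1145,0,0,0,0,1],
    [-0.0168,-0.1145,0,0,0,0,1],
    [-0.0168,-0.1145,0,0,0,0,1],
    [-0.0168,-0.1145,0,0,0,0,1],
    [-0.0168,-0.1145,0,0,0,0,1],
    [-0.0168,-0.1145,0,0,0,0,1],
    [-0.0168,-0.1145,0,0,0,0,1],
    [-0.0168,-0.095,0,0,0,0,1],
    [-0.0168,-0.05,0,0,0,0,1],
  ],
)

```text
clock: 24.78
position: [435.8, -297.9, 196.6]
ee_rot: [0.995, -0.098, -0.001, -0.0]
contact_force: [-0.2, 0.5, -0.6]
gripper_width: 85.3
grasp_force: 0.0
```

servo_tool(
  plan=[
    [0,0,0,0,0,0,1],
    [0,0,0,0,0,0,1],
    [0,0,0,0,0,0,1],
  ],
)

```text
clock: 25.15
position: [437.9, -296.2, 198.0]
ee_rot: [0.995, -0.097, 0.0, -0.0]
contact_force: [0.4, 0.6, -0.4]
gripper_width: 85.5
grasp_force: 0.0
```

Run:
```python
from h import *
d=wrist("w7");P=cloud(d,d["T"])
c=(437.5,-297)
m=(P[...,2]>9)&(P[...,2]<40)&(np.hypot(P[...,0]-c[0],P[...,1]-c[1])<35)
Q=P[m];print(m.sum(),cv2.minAreaRect(Q[:,:2].astype(np.float32)))
from bench import vision
d=vision.get_image("side");cv2.imwrite("pics/side1.png",d["image"][:,:,::-1]);P=cloud(d)
for nm,c,r,lo in(("stone",(537,346),45,40),("plug",(579,110),20,60)):
    m=(P[...,2]>lo)&(P[...,2]<110)&(np.hypot(P[...,0]-c[0],P[...,1]-c[1])<r)
    Q=P[m];print(nm,m.sum(),np.nanpercentile(Q[:,2],98),cv2.minAreaRect(Q[:,:2].astype(np.float32)))
```

```text
[ 437.9 -296.2  198. ] [ 9.953e-01 -9.670e-02  0.000e+00 -1.000e-04]
1570 ((438.2267761230469, -298.0245056152344), (44.54334259033203, 45.24087905883789), 78.33802032470703)
stone 546 84.21172166568269 ((533.6461181640625, 340.9642333984375), (53.977596282958984, 71.6103515625), 67.85245513916016)
plug 112 87.4195211741898 ((577.4678955078125, 109.9465103149414), (17.88877296447754, 16.067365646362305), 75.86471557617188)
```

View pics/side1.png

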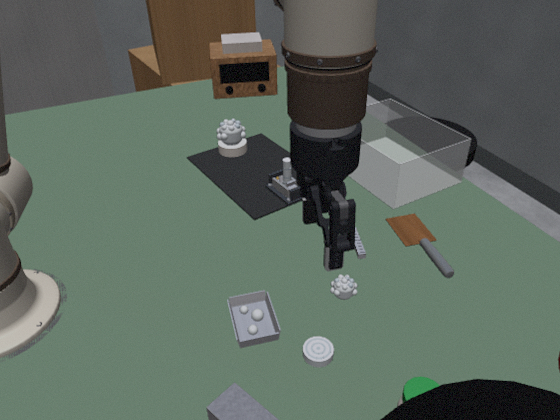

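The plug stands in the holder at (288,170) and the stone sits on the plinth at (232,132). Next, the slice.

servo_tool(
  plan=[
    [0,-0.004,-0.13,0,0,0,1],
    [0,0,-0.14,0,0,0,1],
    [0,0,-0.14,0,0,0,1],
    [0,0,-0.13,0,0,0,1],
    [0,0,-0.08,0,0,0,1],
    [0,0,-0.035,0,0,0,1],
    [0,0,0,0,0,0,1],
    [0,0,0,0,0,0,1],
  ],
)

```text
clock: 26.25
position: [438.7, -298.4, 2.5]
ee_rot: [0.995, -0.097, 0.001, 0.0]
contact_force: [0.5, 0.8, 0.7]
gripper_width: 85.4
grasp_force: 0.0
```

servo_tool(
  plan=[
    [0,0,0,0,0,0,0],
    [0,0,0,0,0,0,0],
    [0,0,0,0,0,0,0],
    [0,0,0,0,0,0,0],
    [0,0,0,0,0,0,0],
    [0,0,0,0,0,0,0],
    [0,0,0,0,0,0,0],
    [0,0,0,0,0,0,0],
  ],
)

```text
clock: 27.25
position: [438.2, -298.4, 2.6]
ee_rot: [0.995, -0.097, 0.001, 0.0]
contact_force: [-1.3, 1.4, 5.9]
gripper_width: 43.3
grasp_force: 60.0
```

servo_tool(
  plan=[
    [0,0,0.04,0,0,0,0],
    [0,0,0.12,0,0,0,0],
    [0,0,0.14,0,0,0,0],
    [0,0,0.14,0,0,0,0],
    [0,0,0.14,0,0,0,0],
    [0,0,0.06,0,0,0,0],
    [0,0,0,0,0,0,0],
  ],
)

```text
clock: 28.12
position: [438.4, -298.4, 195.5]
ee_rot: [0.995, -0.097, 0.002, 0.0]
contact_force: [-0.2, 0.1, -0.4]
gripper_width: 43.2
grasp_force: 61.0
```

servo_tool(
  plan=[
    [0.0235,0.06,0,0,0,0,0],
    [0.0235,0.1055,0,0,0,0,0],
    [0.0235,0.11,0,0,0,0,0],
    [0.0235,0.11,0,0,0,0,0],
    [0.0235,0.11,0,0,0,0,0],
    [0.0235,0.11,0,0,0,0,0],
    [0.0235,0.11,0,0,0,0,0],
    [0.0235,0.11,0,0,0,0,0],
    [0.0235,0.11,0,0,0,0,0],
    [0.0235,0.11,0,0,0,0,0],
    [0.0235,0.11,0,0,0,0,0],
    [0.0235,0.11,0,0,0,0,0],
    [0.0235,0.11,0,0,0,0,0],
    [0.0235,0.11,0,0,0,0,0],
    [0.0235,0.11,0,0,0,0,0],
    [0.0235,0.105,0,0,0,0,0],
    [0.0235,0.055,0,0,0,0,0],
    [0,0,0,0,0,0,0],
    [0,0,0,0,0,0,0],
  ],
)

```text
clock: 30.5
position: [557.2, 227.5, 192.9]
ee_rot: [0.995, -0.098, -0.001, 0.0]
contact_force: [-0.6, 0.0, -0.0]
gripper_width: 43.3
grasp_force: 61.0
```

Run:
```python
from h import *
d=wrist("w8");P=cloud(d,d["T"])
for nm,c,r,lo,hi in(("stone",(537,346),45,35,90),("stonetop",(537,346),45,72,90),("plinth",(537,346),45,10,31),("holder",(579,110),55,9,45),("slice",(558,228),35,140,260)):
    m=(P[...,2]>lo)&(P[...,2]<hi)&(np.hypot(P[...,0]-c[0],P[...,1]-c[1])<r)
    Q=P[m];print(nm,m.sum(),cv2.minAreaRect(Q[:,:2].astype(np.float32)) if len(Q) else "")
```

```text
[557.2 227.5 192.9] [ 9.952e-01 -9.760e-02 -6.000e-04  5.000e-04]
stone 4448 ((537.8565063476562, 344.6460876464844), (72.6484375, 55.02356719970703), 10.332405090332031)
stonetop 2603 ((537.2310180664062, 345.7991638183594), (52.20741653442383, 49.29285430908203), 65.28701782226562)
plinth 1330 ((546.9553833007812, 333.6246643066406), (71.0887222290039, 40.82810974121094), 33.68742370605469)
holder 5202 ((578.7980346679688, 110.5560531616211), (56.256256103515625, 89.95343780517578), 9.641215324401855)
slice 15048 ((558.471923828125, 229.28904724121094), (66.9991683959961, 46.22582244873047), 64.35558319091797)
```

View pics/w8.png

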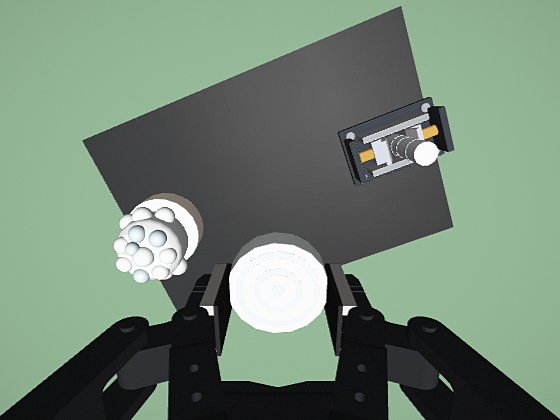

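The slice is held flat at (278,285); the stone and plug are both well placed. Lowering the slice.

servo_tool(
  plan=[
    [0.003,0.002,-0.12,0,0,0,0],
    [0,0,-0.13,0,0,0,0],
    [0,0,-0.13,0,0,0,0],
    [0,0,-0.12,0,0,0,0],
    [0,0,-0.07,0,0,0,0],
    [0,0,-0.03,0,0,0,0],
    [0,0,-0.01,0,0,0,0],
    [0,0,-0.005,0,0,0,0],
    [0,0,0,0,0,0,0],
    [0,0,0,0,0,0,0],
  ],
)

```text
clock: 31.8
position: [558.8, 229.3, 9.6]
ee_rot: [0.995, -0.097, 0.0, -0.0]
contact_force: [0.3, -0.1, -0.6]
gripper_width: 43.1
grasp_force: 61.0
```

servo_tool(
  plan=[
    [0,-0.003,-0.005,0,0,0,0],
    [0,0,-0.003,0,0,0,0],
    [0,0,-0.003,0,0,0,0],
    [0,0,0,0,0,0,0],
    [0,0,0,0,0,0,0],
  ],
)

```text
clock: 32.42
position: [558.5, 228.1, 6.6]
ee_rot: [0.995, -0.097, 0.0, 0.0]
contact_force: [-2.6, -0.7, 5.1]
gripper_width: 43.3
grasp_force: 61.6
```

servo_tool(
  plan=[
    [0,0,0,0,0,0,1],
    [0,0,0,0,0,0,1],
    [0,0,0,0,0,0,1],
    [0,0,0,0,0,0,1],
    [0,0,0,0,0,0,1],
    [0,0,0.06,0,0,0,1],
    [0,0,0.12,0,0,0,1],
    [0,0,0.14,0,0,0,1],
    [0,0,0.14,0,0,0,1],
    [0,0,0.14,0,0,0,1],
    [0,0,0.04,0,0,0,1],
    [0,0,0,0,0,0,1],
    [0,0,0,0,0,0,1],
  ],
)

```text
clock: 34.05
position: [557.6, 227.7, 196.2]
ee_rot: [0.995, -0.097, -0.001, 0.001]
contact_force: [-0.3, -0.0, -0.1]
gripper_width: 85.5
grasp_force: 0.0
```

Run:
```python
from bench import arm
s=arm.read_state();print(s["joints"].round(3),s["position"])
```

```text
[ 6.56e-01  3.74e-01 -1.00e-01 -1.00e-03 -1.10e+00  7.20e-01] [557.61731411 227.6965432  196.1918095 ]
```

servo_tool(
  plan=[
    [0.018,-0.0925,0,0,0,-0.0705,1],
    [0.018,-0.0925,0,0,0,-0.0705,1],
    [0.018,-0.0925,0,0,0,-0.0705,1],
    [0.018,-0.0925,0,0,0,-0.0705,1],
    [0.018,-0.0925,0,0,0,-0.0705,1],
    [0.018,-0.0925,0,0,0,-0.0705,1],
    [0.018,-0.0925,0,0,0,-0.0705,1],
    [0.018,-0.0925,0,0,0,-0.0705,1],
    [0.018,-0.0925,0,0,0,-0.0705,1],
    [0.018,-0.0925,0,0,0,-0.0705,1],
    [0.018,-0.0925,0,0,0,-0.0705,1],
    [0.018,-0.0925,0,0,0,-0.0705,1],
    [0,0,0,0,0,0,1],
    [0,0,0,0,0,0,1],
    [0,0,0,0,0,0,1],
  ],
)

```text
clock: 35.92
position: [623.0, -104.0, 197.1]
ee_rot: [-0.588, 0.809, 0.0, -0.0]
contact_force: [-0.2, 0.2, 0.4]
gripper_width: 85.5
grasp_force: 0.0
```

Run:
```python
from h import *
d=wrist("w9");P=cloud(d,d["T"])
c=(622,-105)
m=(P[...,2]>7)&(P[...,2]<30)&(np.hypot(P[...,0]-c[0],P[...,1]-c[1])<55)
Q=P[m];print(m.sum(),cv2.minAreaRect(Q[:,:2].astype(np.float32)))
T=d["T"]; 
from bench import arm
M=R.from_quat(arm.read_state()["ee_rot"]).as_matrix();print(np.degrees(np.arctan2(M[1,1],M[0,1])),M[:,2])
```

```text
[ 623.  -104.   197.1] [-5.877e-01  8.091e-01  3.000e-04 -4.000e-04]
1054 ((623.5355834960938, -106.54814910888672), (79.47968292236328, 13.829160690307617), 71.43147277832031)
161.98731851373546 [-4.77970890e-04  1.14017462e-05 -9.99999886e-01]
```

View pics/w9.png

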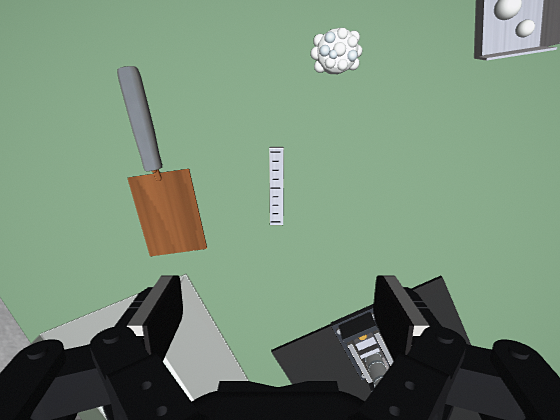

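The bar at (276,186) is aligned across the fingers. Picking it up.

servo_tool(
  plan=[
    [0,-0.006,-0.13,0,0,0,1],
    [0,0,-0.14,0,0,0,1],
    [0,0,-0.14,0,0,0,1],
    [0,0,-0.13,0,0,0,1],
    [0,0,-0.07,0,0,0,1],
    [0,0,-0.035,0,0,0,1],
    [0,0,0,0,0,0,1],
    [0,0,0,0,0,0,0],
    [0,0,0,0,0,0,0],
    [0,0,0,0,0,0,0],
    [0,0,0,0,0,0,0],
    [0,0,0,0,0,0,0],
    [0,0,0,0,0,0,0],
    [0,0,0,0,0,0,0],
    [0,0,0,0,0,0,0],
    [0,0,0,0,0,0,0],
  ],
)

```text
clock: 37.98
position: [623.7, -106.7, 4.7]
ee_rot: [-0.587, 0.809, -0.0, 0.0]
contact_force: [-1.4, -0.4, 5.2]
gripper_width: 11.8
grasp_force: 60.5
```

servo_tool(
  plan=[
    [0,0,0.04,0,0,0,0],
    [0,0,0.12,0,0,0,0],
    [0,0,0.14,0,0,0,0],
    [0,0,0.14,0,0,0,0],
    [0,0,0.14,0,0,0,0],
    [0,0,0.06,0,0,0,0],
    [0,0,0,0,0,0,0],
  ],
)

```text
clock: 38.85
position: [623.9, -106.6, 198.0]
ee_rot: [-0.587, 0.81, -0.001, 0.002]
contact_force: [0.9, -0.5, -1.1]
gripper_width: 11.9
grasp_force: 59.9
```

servo_tool(
  plan=[
    [-0.0373,0.0897,0,0,0,0.0203,0],
    [-0.0373,0.0897,0,0,0,0.0203,0],
    [-0.0373,0.0897,0,0,0,0.0203,0],
    [-0.0373,0.0897,0,0,0,0.0203,0],
    [-0.0373,0.0897,0,0,0,0.0203,0],
    [-0.0373,0.0897,0,0,0,0.0203,0],
    [-0.0373,0.0897,0,0,0,0.0203,0],
    [-0.0373,0.0897,0,0,0,0.0203,0],
    [-0.0373,0.0897,0,0,0,0.0203,0],
    [-0.0373,0.0897,0,0,0,0.0203,0],
    [-0.0373,0.0897,0,0,0,0.0203,0],
    [-0.0373,0.0897,0,0,0,0.0203,0],
    [0,0,0,0,0,0,0],
    [0,0,0,0,0,0,0],
    [0,0,0,0,0,0,0],
  ],
)

```text
clock: 40.72
position: [489.1, 215.4, 195.6]
ee_rot: [0.765, -0.645, -0.0, 0.001]
contact_force: [0.0, 0.1, 0.8]
gripper_width: 12.0
grasp_force: 59.9
```

Run:
```python
from h import *
d=wrist("w10");P=cloud(d,d["T"])
for nm,c,r,lo,hi in(("slice",(558,228),35,10,30),("bar",(489,216),55,165,215)):
    m=(P[...,2]>lo)&(P[...,2]<hi)&(np.hypot(P[...,0]-c[0],P[...,1]-c[1])<r)
    Q=P[m];print(nm,m.sum(),cv2.minAreaRect(Q[:,:2].astype(np.float32)) if len(Q) else "")
from bench import arm
M=R.from_quat(arm.read_state()["ee_rot"]).as_matrix();print(np.degrees(np.arctan2(M[1,1],M[0,1])))
```

```text
[489.1 215.4 195.6] [ 7.646e-01 -6.446e-01 -1.000e-04  5.000e-04]
slice 1661 ((558.098876953125, 226.70858764648438), (45.51938247680664, 44.737579345703125), 53.11620330810547)
bar 5752 ((486.15850830078125, 215.13336181640625), (37.632511138916016, 80.69072723388672), 24.720109939575195)
-170.2666741539867
```

View pics/w10.png

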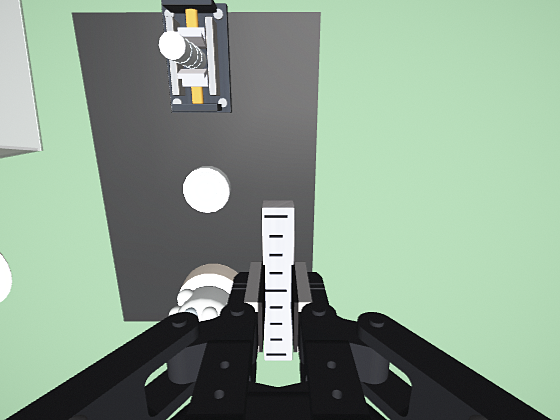

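The bar is held level at (278,280), parallel to the row; the slice is at (206,190). Lowering the bar.

servo_tool(
  plan=[
    [0,0.001,-0.12,0,0,0,0],
    [0,0,-0.13,0,0,0,0],
    [0,0,-0.13,0,0,0,0],
    [0,0,-0.12,0,0,0,0],
    [0,0,-0.07,0,0,0,0],
    [0,0,-0.03,0,0,0,0],
    [0,0,-0.01,0,0,0,0],
    [0,0,-0.005,0,0,0,0],
    [0,0,0,0,0,0,0],
    [0,0,0,0,0,0,0],
  ],
)

```text
clock: 42.02
position: [489.3, 216.9, 12.3]
ee_rot: [0.765, -0.644, 0.0, -0.001]
contact_force: [-0.0, -0.2, -0.9]
gripper_width: 11.9
grasp_force: 59.9
```

servo_tool(
  plan=[
    [0,0,-0.006,0,0,0,0],
    [0,0,-0.004,0,0,0,0],
    [0,0,-0.003,0,0,0,0],
    [0,0,0,0,0,0,0],
    [0,0,0,0,0,0,0],
  ],
)

```text
clock: 42.65
position: [489.0, 216.6, 8.7]
ee_rot: [0.765, -0.644, 0.0, -0.0]
contact_force: [-1.9, 0.6, 7.4]
gripper_width: 11.7
grasp_force: 60.9
```

Touching the board. I'll open only partly, so the finger stays clear of the slice, then rise and back off.

servo_tool(
  plan=[
    [0,0,0,0,0,0,0.4],
    [0,0,0,0,0,0,0.4],
    [0,0,0,0,0,0,0.4],
    [0,0,0,0,0,0,0.4],
    [0,0,0.05,0,0,0,0.4],
    [0,0,0.12,0,0,0,0.4],
    [0,0,0.14,0,0,0,0.4],
    [0,0,0.14,0,0,0,0.4],
    [0,0,0.14,0,0,0,0.4],
    [0,0,0.14,0,0,0,0.4],
    [-0.1,0,0,0,0,0,0.4],
    [-0.1,0,0,0,0,0,0.4],
    [0,0,0,0,0,0,0.4],
    [0,0,0,0,0,0,0.4],
    [0,0,0,0,0,0,0.4],
  ],
)

```text
clock: 44.52
position: [429.6, 216.7, 226.9]
ee_rot: [0.765, -0.644, 0.0, -0.0]
contact_force: [0.0, -0.1, 0.4]
gripper_width: 33.9
grasp_force: 0.0
```

Run:
```python
from h import *
d=wrist("w11");P=cloud(d,d["T"])
b=np.array([558.2,228.2]);a=np.radians(9.9);Rb=np.array([[np.cos(a),np.sin(a)],[-np.sin(a),np.cos(a)]])
for nm,c,r,lo,hi in(("slice",(558,228),35,10,30),("bar",(489,216),50,9,30),("stone",(537.5,346),45,35,95),("plug",(579,110),20,80,100),("holder",(579,110),55,9,45)):
    m=(P[...,2]>lo)&(P[...,2]<hi)&(np.hypot(P[...,0]-c[0],P[...,1]-c[1])<r)
    Q=P[m]
    if len(Q): q=cv2.minAreaRect(Q[:,:2].astype(np.float32));print(nm,m.sum(),np.nanpercentile(Q[:,2],97),q,"board",Rb@(np.array(q[0])-b))
from bench import vision
d=vision.get_image("side");cv2.imwrite("pics/side2.png",d["image"][:,:,::-1]);P=cloud(d)
m=(P[...,2]>5)&(np.hypot(P[...,0]-532,P[...,1]+208)<40);print("small",cv2.minAreaRect(P[m][:,:2].astype(np.float32)))
```

```text
[429.6 216.7 226.9] [ 7.648e-01 -6.442e-01  1.000e-04 -1.000e-04]
slice 1472 18.045628243762305 ((557.8778686523438, 226.41506958007812), (45.15580368041992, 45.234092712402344), 39.84085464477539) board [-0.62421608 -1.70296785]
bar 1065 16.113882932658566 ((509.28485107421875, 221.07760620117188), (57.653865814208984, 80.00642395019531), 9.655107498168945) board [-49.41131615   1.39360099]
stone 3138 83.74932993042624 ((536.1708984375, 341.420166015625), (49.95936584472656, 72.99740600585938), 81.0866928100586) board [ -2.23523212 115.32168506]
plug 555 86.8124888015442 ((579.0036010742188, 109.75049591064453), (17.566560745239258, 17.85231590270996), 49.663963317871094) board [   0.12890477 -120.26245557]
holder 5232 39.730277093313525 ((578.4683837890625, 110.57921600341797), (56.44496536254883, 88.69269561767578), 9.985349655151367) board [  -0.25586167 -119.35405625]
small ((532.5120849609375, -208.33953857421875), (31.499635696411133, 44.396419525146484), 71.1613540649414)
```

View pics/w11.png

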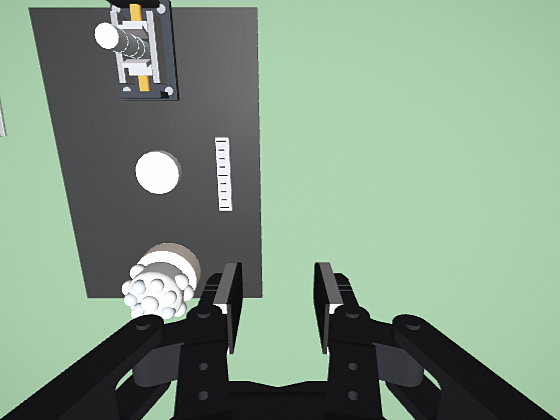

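All pieces are in place: plug upright at (120,40), slice at (158,172), bar at (223,174), stone on the plinth at (158,285). The small stone hasn't moved.

```bash
python3 -c "
from bench import arm
print(arm.job_done())"
```

```text
the job is handed in; nothing more can be done
None
```

The four casts are set out on the board as asked and the job is handed in; it returned no verdict, but the last pictures show every piece within tolerance, the small stone unmoved and the arm clear.

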